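# Load the board test fixture

### The job

With the fingertips only, push the board carrier along its channel into the test fixture until it is fully home against the end stop. Then push the fixture's hinged lid down over it until it is fully shut. Do not lift or tip the carrier, and leave the spool, the transformer and the screwdriver where they lie.

Things in the scene. Friction and masses are not known exactly. Their poses are not given: they have to be found in the camera images.
- fixture: Fixed aluminium base plate (x -160..+150, y -95..+95 mm, 12 thick) with two grey rails along x (tops 38 mm up) forming a 124 mm wide channel, floor 12 mm above the bench, open at -x (robot side), closed by a steel end stop, face at x = +130, 38 mm high. Lid hinge along the +y (left) side, lid rests at -y, tops 70 mm up. Origin: on the bench under the plate; z up; yaw within 0.4 rad.
- carrier: Loose steel deck 170 x 120 x 10 mm (x, y, z) in the channel, 2 mm play each side, 0.22 to 0.45 kg (2 to 6 N to slide), with a green circuit board (parts up to 37 mm above the underside) and a push plate at its -x end. Origin: centre of the deck's underside; axes parallel to the fixture's. Fully home, its +x end meets the end stop and its origin is at fixture x = +45 mm; it starts 50 to 100 mm short.
- push_plate (a point): Point on the carrier: middle of the push plate's top edge, on its outer (-x) face, 50 mm above the carrier's underside (62 mm above the bench). The plate is aluminium, 70 mm wide (y), 6 mm thick, standing from the deck's top (10 mm) up to this edge; its face below this point is flat and free to be pushed towards +x.
- lid (a joint): Hinge angle of the lid, rad: 0 = fully shut (level on its rests), grows as it opens; starts part-way open, 0.85 to 1.3, leaning over the channel. The hinge is stiff: the lid stays where it is left and must be pushed all the way down (2 to 5 N near its free edge).
- lid_hinge (a point): Point on the hinge axis, half-way along the lid: fixture x = +75, y = +80 mm, 70 mm above the bench. The axis is parallel to the fixture's x axis. The frame turns with the lid: -y runs from the hinge to the free edge, +z out of the lid's outer (upper) face; with the lid shut it is parallel to the fixture's frame.
- lid_edge (a point): Middle of the lid's free edge, on its outer (upper) face; 78 mm above the bench when shut. The lid is a flat grey plate 110 mm along the hinge, 160 mm from hinge to free edge, 8 mm thick, its underside in the plane of the hinge axis; a green panel lies flush in its outer face.
- spool: Bystander: grey plastic spool standing upright beside the fixture, 52 mm diameter, 42 mm high; origin at the centre of its underside.
- transformer: Bystander: small transformer, dark core with a copper winding, 44 x 50 x 34 mm, beside the fixture; origin at the centre of its underside.
- screwdriver: Bystander: screwdriver with a black handle lying on the bench to the right (-y side) of the fixture, at most about 35 mm high.
There are look-alikes about, which are no part of the job. There is more than one size of the carrier; the job needs the smallest.

How it is judged (in metres and radians):
On the way, in this order (a step that is already met when the one before it is completed fails the run):
1. the carrier is fully home against the end stop (within 4 mm) while the lid is still open (x of carrier in the frame of fixture above 0.041 m and value of joint lid above 0.2 rad), for 0.2 s.
2. the lid is fully shut (within 0.04 rad) (value of joint lid below 0.04 rad), for 0.2 s.
At the end, for the whole second after the job is handed in: The carrier lies flat in the channel within 4 mm of the end stop, at rest, and the lid is shut to within 0.04 rad (x of carrier in the frame of fixture above 0.041 m and z of carrier in the frame of fixture below 0.016 m and angle between the x axis of carrier and the x axis of fixture, either way round below 0.06 rad and angle between carrier's own z axis and vertical below 0.05 rad and value of joint lid below 0.04 rad and linear speed of carrier below 0.01 m/s); the robot touches nothing.
It fails at once if the carrier is lifted more than 10 mm off the channel floor or tipped by more than 0.15 rad (z of carrier in the frame of fixture above 0.022 m or angle between carrier's own z axis and vertical above 0.15 rad).
It fails at once if the spool, the transformer or the screwdriver is moved more than 25 mm (distance of any of spool, transformer, screwdriver from where it was at the start of the episode above 0.025 m).
It also fails if it takes over 48 s, if anything falls off the work surface, if the arm or the gripper's body presses on something with over 40 N, if the wrist force passes 120 N, or if a joint passes its speed limit or range.

### The arm

A 6-joint arm with a two-finger parallel gripper is mounted at the origin on the work surface. World frame = base frame: x ahead of the robot, y to its left, z up, the work surface at z = 0. Lengths are in m, angles in degrees, forces in N, time in s.
With the tool pointing down it reaches from about 0.375 to 0.9 m from the base axis. Payload 3.1 kg.
Tool frame: the origin (TCP) lies midway between the tips of the shut fingers; the grasp point (between the pads) lies ctrl.grip_depth behind it (ctrl.grip_depth is the distance from the TCP to the grasp point, in m); z points along the fingers, y is the line along which they close (so a half turn about z gives the same grasp; the last joint's range is limited). The gripper opens to 85 mm and grips with 20 to 120 N. Pads are 22 mm wide; open, the fingers measure 114 mm over their backs; the gripper's body (76 mm by 85 mm) begins 54 mm behind the grasp point. The pads swing forward as they close: fully open they stand 13 mm farther back than shut.
Start: joints at [-75.029, 30.224, 82.088, -0, 67.689, -10.227], TCP at [0.266, -0.565, 0.231] pointing down, gripper open.
Joint ranges: [-176.69, 176.69], [-43.24, 126.21], [12.49, 139.97], [-82, 262], [0, 151.66], [-163.58, 163.58]. Speed limits (degrees/s): [159.86, 159.86, 180, 180, 180, 180].

### API

Orientations are given as [roll, pitch, yaw] about the fixed x, y, z axes, in that order (R = Rz(yaw) Ry(pitch) Rx(roll)).
In Python, from workcell import ctrl gives the robot as it stands.
- The arm moves only by the tool apply_moves, never from a script. Its argument "commands" is a list that holds one entry, the list of rows, each a list of 6 numbers: the shift along the tool's x, y, z in cm, then the turn, a rotation vector about the tool's x, y, z in degrees. In form: [[[dx, dy, dz, ax, ay, az], ...]]. A call has 1 to 5 rows; each row shifts and turns the commanded pose from where the row before left it, along the tool's axes as they then stand; what a row does not reach is not made up. A row lasts 1/10 s, in which the tool goes at most 50 mm and 8.59 degrees, less where a joint would pass 70% of its speed; a pose out of reach is approached as far as the arm can. A call is refused whole if a number of a shift passes 5 or a number of a turn 8.59, either way. A call with a gripper value outside its range is refused whole. "gripper" is the finger opening in cm, from 0 to 8.54, set as the call begins (left out, the last holds). The fingers move at their own pace and stop on an object; "squeeze" is the grip in N (left out, the last holds). Time passes only in rows, so rows that do not move let the fingers close. It gives the time, the measured TCP pose, the force and the opening at its end, in the units of the state.
- ctrl.observe(): the state, without advancing time (a new reading comes with each control period).
- ctrl.camera(name): name is "scene" or "top" or "wrist"; returns (picture, depth): 400x640x3 uint8, blue, green, red; 400x640 float32, m along the optical axis (not along the pixel's ray), 0 where there is no reading.
- ctrl.camera_params(name): a dict with "fx", "fy", "cx", "cy" (pixels), "rvec" (rotation vector, rad) and "tvec" (3), from world to camera coordinates, as OpenCV has them; the wrist camera has in their place "hand_eye" (4x4, takes a point from camera to tool coordinates, whose origin is the TCP and whose axes are the flange's). Camera axes: x right, y down, z forward; pixel columns grow to the right and rows downward; lengths in m; the calibration is good to about 2 mm. A picture is of the moment at which its call begins: read the wrist's pose just before it. camera_params takes no time and is no camera call.
- ctrl.close_job(): hands the job in, once; it reports no verdict.
The state is a dict: "time": time; "q": joint angles; "joint_vel": joint speeds; "joint_efforts": joint torques, N m; "eef_pos": TCP position; "orientation": TCP orientation; "force": force on the tool from outside, world axes, zero at the start; "moment": the same for the moment, N m; "width": finger opening in m.
Only numpy, scipy, OpenCV 4.12 (cv2) and the standard library are available. Lean on these libraries where they do the work, as an engineer would, in place of code of your own. Each camera call takes 0.05 s, during which the arm holds its last target. There are 200 camera calls.

## Working session

There is one attempt and no reset: what is moved stays moved. The work goes in short steps, Python scripts to look and compute and a tool call to move; the robot and the scene stay as the last step left them, time stands still between calls to the robot, and variables do not carry over. Pictures are saved under pics/ and viewed, on a budget of 10 in all, crops included, one or two more only if the job needs it, and the job is handed in when it is done.

Besides the shell and the picture viewer there is one more tool, called after "Request:" in YAML: its name, and indented under it one key for each argument. apply_moves: Moves the arm, as the interface text tells. Its arguments: {"type":"object","properties":{"commands":{"type":"array","items":{"type":"array","items":{"type":"array","items":{"type":"number"}}}},"gripper":{"type":"number"},"squeeze":{"type":"number"}},"required":["commands"]}

```bash
mkdir -p pics
cat > h.py <<'E'
import numpy as np, cv2
from scipy.spatial.transform import Rotation as R
from workcell import ctrl
def cam(n):
    st=ctrl.observe(); im,d=ctrl.camera(n); p=ctrl.camera_params(n)
    if n=='wrist':
        T=np.eye(4);T[:3,:3]=R.from_euler('xyz',st['orientation'],degrees=True).as_matrix();T[:3,3]=st['eef_pos'];T=T@np.array(p['hand_eye'])
    else:
        W=np.eye(4);W[:3,:3]=R.from_rotvec(np.ravel(p['rvec'])).as_matrix();W[:3,3]=np.ravel(p['tvec']);T=np.linalg.inv(W)
    return im,d,p,T
def cloud(d,p,T):
    v,u=np.mgrid[:400,:640]
    c=np.stack([(u-p['cx'])/p['fx']*d,(v-p['cy'])/p['fy']*d,d],-1)
    w=c@T[:3,:3].T+T[:3,3]; w[d<=0]=np.nan
    return w
E
python3 - <<'E'
from h import *
print(ctrl.observe(), ctrl.grip_depth)
for n in('top','scene'):
    im,d,p,T=cam(n); cv2.imwrite(f'pics/{n}0.png',im); np.savez(f'{n}0.npz',im=im,w=cloud(d,p,T)); print(n,T.round(3).tolist())
E
```

```text
{'time': 0.0, 'q': array([-7.50289442e+01,  3.02768424e+01,  8.21583382e+01, -1.37630826e-03,
        6.76888261e+01, -1.02271654e+01]), 'joint_vel': array([ 0.0234844 ,  0.04640541, -0.0238913 , -0.04727657, -0.02003499,
        0.01660584]), 'joint_efforts': array([ 6.66368724e-04, -4.42350984e+01, -1.78023720e+01, -2.42417873e-04,
        8.40762863e-03,  1.68258698e-06]), 'eef_pos': array([ 0.26592459, -0.5647976 ,  0.23034556]), 'orientation': array([-1.79877738e+02, -2.07655994e-02,  2.51987229e+01]), 'force': array([-0.49596196, -0.08016123,  0.13709479]), 'moment': array([-0.04312501, -0.04211485, -0.00318306]), 'width': 0.0855775381007021} 0.0187
top [[-0.022, -0.995, 0.095, 0.435], [-1.0, 0.023, 0.01, 0.01], [-0.012, -0.095, -0.995, 1.129], [0.0, 0.0, 0.0, 1.0]]
scene [[-0.986, 0.084, -0.141, 0.662], [0.163, 0.592, -0.789, 0.804], [0.017, -0.802, -0.598, 0.675], [0.0, 0.0, 0.0, 1.0]]
```

View pics/top0.png

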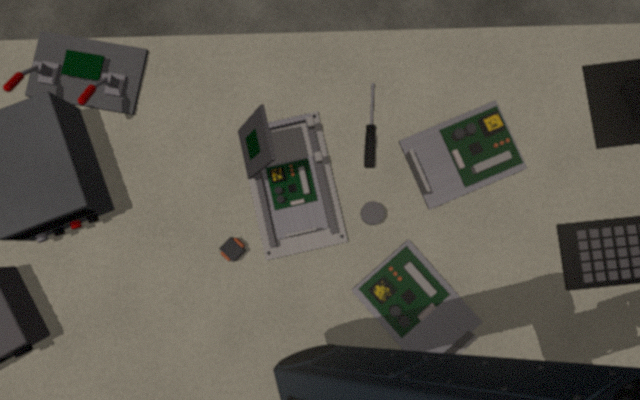

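View pics/scene0.png

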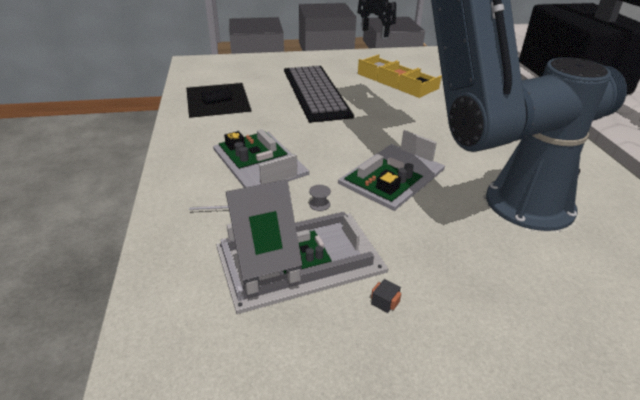

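The top view shows the fixture at px (250-346, 105-258), yawed slightly, with the lid open at (255,140). The carrier is in its channel, with its push plate near (303,232). The spool is at (373,213), the transformer at (232,249) and the screwdriver at (371,130). The two loose boards are decoys.

Run:
```python
from h import *
D=np.load('top0.npz'); w=D['w']; im=D['im']
roi=np.zeros((400,640),bool); roi[95:270,225:352]=1
z=w[...,2]
for lo,hi in((-.01,.006),(.006,.018),(.018,.03),(.03,.045),(.045,.07),(.07,.3)):
    print(lo,(roi&(z>lo)&(z<hi)).sum())
m=(roi&(z>.007)&(z<.3)).astype('uint8'); m[:,:262]*=(np.arange(400)[:,None]>230).astype('uint8')
c=max(cv2.findContours(m,0,2)[0],key=cv2.contourArea)
print('contour',cv2.approxPolyDP(c,4,True)[:,0].tolist())
vis=np.full((400,640,3),0,'uint8')
zz=np.clip(np.nan_to_num(z)*1000*3,0,255).astype('uint8')
vis=cv2.applyColorMap(zz,cv2.COLORMAP_JET)
a=cv2.resize(im[100:270,225:355],None,fx=3,fy=3,interpolation=2); b=cv2.resize(vis[100:270,225:355],None,fx=3,fy=3,interpolation=0)
cv2.imwrite('pics/crop.png',np.hstack([a,b]))
# corners at plate-top z=.012 by ray casting
_p=ctrl.camera_params('top')
for u,v in((268,258),(346,240),(318,113)):
    print((u,v),w[v-2:v+3,u-2:u+3].reshape(-1,3)[:, 2].round(3)[::6])
```

```text
-0.01 10253
0.006 4199
0.018 3272
0.03 2072
0.045 538
0.07 1804
contour [[262, 105], [260, 233], [266, 260], [346, 242], [317, 112], [268, 123]]
(268, 258) [0.015 0.011 0.008 0.017 0.002]
(346, 240) [0.012 0.014 0.012 0.013 0.   ]
(318, 113) [ 0.     0.012  0.    -0.002 -0.003]
```

View pics/crop.png

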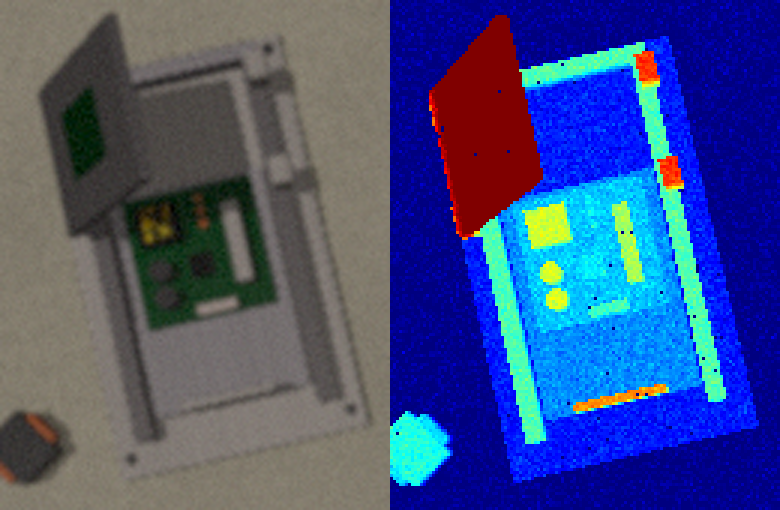

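The crop shows a clean depth map. The rails are cyan, the lid is dark red, and the push plate is orange at crop (620,398) → image px (302,232). Next I fit these numerically.

Run:
```python
from h import *
D=np.load('top0.npz'); w=D['w']; z=w[...,2]
roi=np.zeros((400,640),bool); roi[95:262,225:352]=1
# right edge + bottom edge of plate: outermost pixel per row/col, on z=.012
m=roi&(z>.006)&(z<.02)
R_=[];B=[]
for v in range(125,236):
    u=np.where(m[v])[0]; u=u[u>300]; R_.append(w[v,u.max(),:2])
for u in range(273,342):
    v=np.where(m[:,u])[0]; B.append(w[v.max(),u,:2])
def line(P):
    a=cv2.fitLine(np.array(P,'float32'),cv2.DIST_HUBER,0,.001,.001).ravel(); return a[:2],a[2:]
d1,p1=line(R_); d2,p2=line(B)
yaw1=np.degrees(np.arctan2(*(d1*np.sign(d1[0]))[::-1])); yaw2=np.degrees(np.arctan2(*(d2*np.sign(d2[1]))[::-1]))-90
print('yaws',yaw1,yaw2)
# rails
for name,lo,hi in(('L',230,285),('R',310,350)):
    mm=roi&(z>.031)&(z<.043); mm[:,:lo]=0; mm[:,hi:]=0
    mm[:175 if name=='L' else 165]=0
    n,lab,st,_=cv2.connectedComponentsWithStats(mm.astype('uint8')); k=1+st[1:,4].argmax(); P=w[lab==k][:,:2]
    d,p=line(P); print(name,st[k],np.degrees(np.arctan2(*(d*np.sign(d[0]))[::-1])),p)
    if name=='L':pl=p
    else:pr=p
yaw=np.radians(yaw1)
ex=np.array([np.cos(yaw),np.sin(yaw)]);ey=np.array([-ex[1],ex[0]])
print('ey coords: right edge',p1@ey,'railsL,R',pl@ey,pr@ey,'bottom ex',p2@ex)
oy=(pl@ey+pr@ey)/2; ox=p2@ex+.160
print('fixture O',ox*ex+oy*ey,'y chk from edge',p1@ey+.095)
O=ox*ex+oy*ey
F=(w[...,:2]-O)@np.c_[ex,ey]
es=roi&(z>.033)&(z<.043)&(abs(F[...,1])<.03)&(F[...,0]>.11)
print('endstop x',np.percentile(F[es][:,0],[2,50,98]))
pp=roi&(z>.055)&(z<.07)&(abs(F[...,1])<.05)&(F[...,0]<0)
print('pushplate x',np.percentile(F[pp][:,0],[2,50,98]),'y',np.percentile(F[pp][:,1],[2,50,98]),'z',np.median(z[pp]))
de=roi&(z>.018)&(z<.026)&(abs(F[...,1])<.055); print('deck x',np.percentile(F[de][:,0],[1,99]))
ld=roi&(z>.08)&(F[...,0]>.0)
n,lab,st,_=cv2.connectedComponentsWithStats(ld.astype('uint8')); k=1+st[1:,4].argmax()
L=np.c_[F[lab==k],z[lab==k]]; c=L.mean(0); nv=np.linalg.svd(L-c,full_matrices=False)[2][2]; nv*=np.sign(nv[2])
print('lid n',nv,'angle',np.arctan2(nv[1],nv[2]),'range',L.min(0),L.max(0))
r=c-np.array([.075,.08,.07]); print('plane offset of hinge',r@nv)
for nm,(u,v) in dict(spool=(373,213),tr=(232,249),sd=(370,146)).items(): print(nm,F[v,u],w[v,u])
print('stop-world: pushplate',O+ex*np.median(F[pp][:,0])+0*ey,'ex',ex)
```

```text
yaws 11.634001 11.54982
L [254 175  23  73 487] 11.745316 [0.5193296  0.17077205]
R [315 165  22  69 427] 11.76117 [0.5432873  0.03527071]
ey coords: right edge -0.10000639 railsL,R 0.06253608 -0.07501277 bottom ex 0.436561
fixture O [0.58556306 0.11419182] y chk from edge -0.005006388
endstop x [0.12785389 0.13422957 0.1406863 ]
pushplate x [-0.12155907 -0.11860349 -0.11557214] y [-0.03276054  0.00033537  0.03169685] z 0.06262886041862825
deck x [-0.12016054  0.12911953]
lid n [-0.00529092  0.87918201  0.47645671] angle 1.0741685867633746 range [0.01805373 0.00644969 0.0800233 ] [0.12875952 0.08489564 0.21937572]
plane offset of hinge 0.009393641610988593
spool [-0.11227962 -0.16324046] [ 0.50850909 -0.0683372   0.04369486]
tr [-0.11960528  0.15961756] [0.43622663 0.24641065 0.03369995]
sd [ 0.03775674 -0.19274892] [ 0.66141371 -0.06698323  0.03176419]
stop-world: pushplate [0.46939619 0.09027433] ex [0.97945577 0.20165919]
```

Request:
apply_moves:
  commands:
    - [[0,0,0,0,0,6.75],[0,0,0,0,0,6.75],[2.1,-4.3,0,0,0,0],[2.1,-4.3,0,0,0,0],[2.1,-4.3,0,0,0,0]]
  gripper: 0

```text
time: 0.6
eef_pos: [0.3015, -0.4246, 0.2307]
orientation: [-179.9, -0.0, 11.6]
force: [1.2, 0.3, -0.4]
width: 0.0125
```

Request:
apply_moves:
  commands:
    - [[2.1,-4.3,0,0,0,0],[2.1,-4.3,0,0,0,0],[2.1,-4.3,0,0,0,0],[2.1,-4.3,0,0,0,0],[2.1,-4.3,0,0,0,0]]

```text
time: 1.1
eef_pos: [0.3608, -0.1927, 0.2312]
orientation: [-180.0, -0.0, 11.7]
force: [1.5, -1.1, 0.5]
width: 0.0003
```

Request:
apply_moves:
  commands:
    - [[2.1,-4.3,0,0,0,0],[2.1,-4.3,0,0,0,0],[2.1,-4.3,0,0,0,0],[2.1,-4.3,0,0,0,0],[0,0,0,0,0,0]]

```text
time: 1.6
eef_pos: [0.408, -0.0037, 0.2312]
orientation: [-179.9, 0.0, 12.2]
force: [0.2, -1.3, -0.9]
width: -0.0001
```

Request:
apply_moves:
  commands:
    - [[2.1,-4.0,0,0,0,0],[2.1,-4.0,0,0,0,0],[0,0,4,0,0,0],[0,0,4,0,0,0],[0,0,4,0,0,0]]

```text
time: 2.1
eef_pos: [0.4337, 0.0776, 0.1103]
orientation: [180.0, -0.1, 11.8]
force: [0.1, -0.1, 0.1]
width: -0.0
```

```bash
cat >> h.py <<'E'
O=np.array([.58556,.11419]); yw=np.radians(11.7); ex=np.array([np.cos(yw),np.sin(yw)]); ey=np.array([-ex[1],ex[0]])
def tcpF():
    s=ctrl.observe(); e=s['eef_pos']; q=(e[:2]-O)@np.c_[ex,ey]
    print('t',round(s['time'],2),'F mm',(np.r_[q,e[2]]*1000).round(1),'ori',s['orientation'].round(2),'f F',((s['force'][:2])@np.c_[ex,ey]).round(1),s['force'][2].round(1))
E
python3 -c "
from h import *
tcpF()"
```

```text
t 2.1 F mm [-156.2   -5.   110.3] ori [ 1.7996e+02 -1.0000e-01  1.1760e+01] f F [ 0.1 -0.2] 0.1
```

Request:
apply_moves:
  commands:
    - [[0,-0.5,3,0,0,0],[0,0,3,0,0,0],[0,0,1.8,0,0,0],[0.5,0,0,0,0,0],[0.5,0,0,0,0,0]]

```text
time: 2.6
eef_pos: [0.4424, 0.0841, 0.0332]
orientation: [-180.0, 0.0, 11.7]
force: [0.7, 0.2, -0.0]
width: -0.0001
```

Request:
apply_moves:
  commands:
    - [[0.5,0,0,0,0,0],[0.5,0,0,0,0,0],[0.5,0,0,0,0,0],[0.5,0,0,0,0,0],[0.5,0,0,0,0,0]]

```text
time: 3.1
eef_pos: [0.4651, 0.0899, 0.0336]
orientation: [-180.0, 0.2, 11.7]
force: [-4.2, -0.7, 2.1]
width: -0.0001
```

Request:
apply_moves:
  commands:
    - [[0.7,0,0,0,0,0],[0.7,0,0,0,0,0],[0.7,0,0,0,0,0],[0.7,0,0,0,0,0],[0.7,0,0,0,0,0]]

```text
time: 3.6
eef_pos: [0.5013, 0.097, 0.0332]
orientation: [-180.0, 0.0, 11.7]
force: [-2.6, -0.9, 2.3]
width: -0.0003
```

```bash
python3 -c "
from h import *
tcpF()"
```

```text
t 3.6 F mm [-86.    0.2  33.2] ori [-1.80e+02  1.00e-02  1.17e+01] f F [-2.7 -0.3] 2.3
```

Request:
apply_moves:
  commands:
    - [[0.5,0,0,0,0,0],[0.5,0,0,0,0,0],[0.5,0,0,0,0,0],[0.5,0,0,0,0,0],[0.4,0,0,0,0,0]]

```text
time: 4.1
eef_pos: [0.5251, 0.1018, 0.0332]
orientation: [180.0, -0.1, 11.7]
force: [-1.5, -0.9, -0.4]
width: 0.0001
```

Request:
apply_moves:
  commands:
    - [[0.2,0,0,0,0,0],[0.2,0,0,0,0,0],[0.2,0,0,0,0,0],[0.1,0,0,0,0,0],[0,0,0,0,0,0]]

```text
time: 4.6
eef_pos: [0.5316, 0.1032, 0.0333]
orientation: [180.0, -0.1, 11.7]
force: [-0.3, 1.0, -0.2]
width: 0.0001
```

```bash
python3 -c "
from h import *
tcpF()"
```

```text
t 4.6 F mm [-55.    0.1  33.3] ori [ 1.7999e+02 -7.0000e-02  1.1690e+01] f F [-0.1  1.1] -0.2
```

Now small steps until the stop is felt.

Request:
apply_moves:
  commands:
    - [[0.1,0,0,0,0,0],[0.1,0,0,0,0,0],[0.1,0,0,0,0,0],[0,0,0,0,0,0]]

```text
time: 5.0
eef_pos: [0.5344, 0.1038, 0.0333]
orientation: [180.0, -0.0, 11.7]
force: [-0.1, -0.8, -0.5]
width: 0.0004
```

Request:
apply_moves:
  commands:
    - [[0.1,0,0,0,0,0],[0.1,0,0,0,0,0],[0,0,0,0,0,0]]

```text
time: 5.3
eef_pos: [0.5357, 0.1042, 0.0333]
orientation: [-180.0, 0.0, 11.7]
force: [-2.5, -1.1, 0.3]
width: -0.0
```

Request:
apply_moves:
  commands:
    - [[0.1,0,0,0,0,0],[0.1,0,0,0,0,0],[0,0,0,0,0,0]]

```text
time: 5.6
eef_pos: [0.5357, 0.1042, 0.0333]
orientation: [-180.0, 0.3, 11.7]
force: [-6.0, -3.3, 4.2]
width: 0.0001
```

Request:
apply_moves:
  commands:
    - [[0.1,0,0,0,0,0],[0.1,0,0,0,0,0],[0,0,0,0,0,0]]

```text
time: 5.9
eef_pos: [0.5356, 0.1043, 0.0332]
orientation: [-180.0, 0.5, 11.7]
force: [-9.0, -4.4, 7.3]
width: -0.0003
```

Run:
```python
from h import *
tcpF()
im,d,p,T=cam('top'); cv2.imwrite('pics/a.png',cv2.resize(im[90:280,220:380],None,fx=3,fy=3))
w=cloud(d,p,T); z=w[...,2]; F=(w[...,:2]-O)@np.c_[ex,ey]
g=(im[...,1]>1.4*im[...,2])&(im[...,1]>1.3*im[...,0])&(z>.015)&(z<.035)&(abs(F[...,1])<.06)&(abs(F[...,0])<.15)
print('green x',np.percentile(F[g][:,0],[1,50,99]),g.sum())
D=np.load('top0.npz');w=D['w'];im=D['im'];z=w[...,2]; F=(w[...,:2]-O)@np.c_[ex,ey]
g=(im[...,1]>1.4*im[...,2])&(im[...,1]>1.3*im[...,0])&(z>.015)&(z<.035)&(abs(F[...,1])<.06)&(abs(F[...,0])<.15)
print('green before',np.percentile(F[g][:,0],[1,50,99]),g.sum())
```

```text
t 5.9 F mm [-51.    0.5  33.2] ori [-179.95    0.52   11.74] f F [-9.7 -2.5] 7.3
green x [0.041349   0.08066004 0.12112484] 609
green before [-0.05156193 -0.006809    0.04196968] 996
```

View pics/a.png

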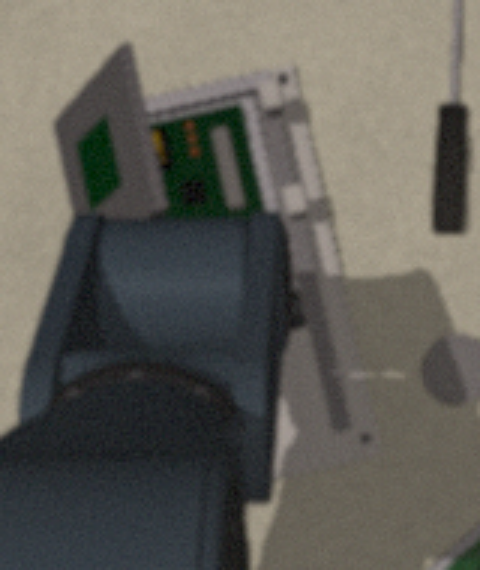

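The carrier stopped at TCP F x = -51 mm while the force rose, and the board's far edge sits beside the end stop (crop px ~(200,110)). The lid is still at about 1.07 rad. I'll back off, rise, and go round to the lid's outer (+y) side.

Request:
apply_moves:
  commands:
    - [[-1.5,0,0,0,0,0],[-1.5,0,0,0,0,0],[0,0,-4,0,0,0],[0,0,-4.5,0,0,0],[0,0,-4.5,0,0,0]]

```text
time: 6.45
eef_pos: [0.5119, 0.0989, 0.1649]
orientation: [180.0, -0.2, 11.7]
force: [1.0, -0.7, -0.2]
width: -0.0001
```

Request:
apply_moves:
  commands:
    - [[0,0,-4.5,0,0,0],[0,0,-4.5,0,0,0],[0,-4,-2,0,0,0],[0,-4,0,0,0,0],[0,0,0,0,0,0]]

```text
time: 6.95
eef_pos: [0.4948, 0.1811, 0.2753]
orientation: [-179.9, -0.4, 11.9]
force: [-0.4, -0.9, 0.1]
width: 0.0006
```

Run:
```python
from h import *
tcpF()
im,d,p,T=cam('top'); w=cloud(d,p,T); z=w[...,2]; F=(w[...,:2]-O)@np.c_[ex,ey]
roi=(abs(F[...,1])<.05)
pp=roi&(z>.055)&(z<.07)&(F[...,0]<0)&(F[...,0]>-.14)
print('pushplate x',np.percentile(F[pp][:,0],[2,50,98]),pp.sum())
print('stop-side profile (y -30):')
s=(abs(F[...,1]+.04)<.008)&(F[...,0]>.1)&(F[...,0]<.15)
for a in range(100,150,4):
    k=s&(F[...,0]>a/1000)&(F[...,0]<(a+4)/1000); print(a,np.median(z[k]).round(3) if k.any() else None,end='; ')
```

```text
t 6.95 F mm [-75.3  83.9 275.3] ori [-179.9    -0.37   11.94] f F [-0.6 -0.8] 0.1
pushplate x [-0.04128613 -0.03855406 -0.03511673] 98
stop-side profile (y -30):
100 0.029; 104 0.028; 108 0.027; 112 0.027; 116 0.028; 120 0.027; 124 0.024; 128 0.032; 132 0.037; 136 0.039; 140 0.035; 144 0.014; 148 None;
```

The push plate moved 80 mm to x ≈ -41 mm, and there is no gap at the stop, so the carrier is home. Next is the lid.

Request:
apply_moves:
  commands:
    - [[3.8,0,0,0,0,0],[3.8,0,0,0,0,0],[3.8,0,0,0,0,0],[3.6,0,0,0,0,0],[0,0,0,0,0,0]]

```text
time: 7.5
eef_pos: [0.6464, 0.2066, 0.2719]
orientation: [180.0, -0.3, 11.6]
force: [-0.6, -0.4, 0.7]
width: 0.0003
```

Request:
apply_moves:
  commands:
    - [[0,1,4,0,0,0],[0,1,3.9,0,0,0],[0,1,0,0,0,0],[0,1,0,0,0,0],[0,0,0,0,0,0]]

```text
time: 8.0
eef_pos: [0.6513, 0.1666, 0.1967]
orientation: [179.9, -0.3, 11.6]
force: [-0.2, -0.7, 0.7]
width: -0.0001
```

```bash
python3 -c "
from h import *
tcpF()
for t in np.arange(1.074,-.01,-.1): print(round(t,2),np.round([80-140*np.cos(t)+8*np.sin(t)+14.5,70+140*np.sin(t)+8*np.cos(t)],1),end=' ')"
```

```text
t 8.0 F mm [ 75.   38.  196.7] ori [179.94  -0.26  11.57] f F [-0.4 -0.6] 0.7
1.07 [ 34.8 196.9] 0.97 [ 22.4 190.3] 0.87 [ 10.8 182.5] 0.77 [ -0.  173.6] 0.67 [ -9.9 163.6] 0.57 [-18.7 152.7] 0.47 [-26.4 141. ] 0.37 [-32.9 128.6] 0.27 [-38.1 115.6] 0.17 [-42.  102.1] 0.07 [-44.5  88.3]
```

Request:
apply_moves:
  commands:
    - [[0,0.8,0.3,0,0,0],[0,0.8,0.35,0,0,0],[0,0.6,0.4,0,0,0],[0,0.6,0.4,0,0,0],[0,0.55,0.45,0,0,0]]

```text
time: 8.5
eef_pos: [0.6563, 0.1352, 0.1753]
orientation: [180.0, -0.0, 11.7]
force: [0.4, 1.2, 1.3]
width: -0.0
```

Request:
apply_moves:
  commands:
    - [[0,0.55,0.45,0,0,0],[0,0.5,0.5,0,0,0],[0,0.5,0.5,0,0,0],[0,0.45,0.55,0,0,0],[0,0.45,0.55,0,0,0]]

```text
time: 9.0
eef_pos: [0.661, 0.1112, 0.1492]
orientation: [180.0, 0.0, 11.7]
force: [0.5, 0.5, 1.0]
width: -0.0001
```

Run:
```python
from h import *
tcpF()
im,d,p,T=cam('scene'); cv2.imwrite('pics/s1.png',im)
```

```text
t 9.0 F mm [ 73.2 -18.2 149.2] ori [1.80e+02 3.00e-02 1.17e+01] f F [0.6 0.4] 1.0
```

View pics/s1.png

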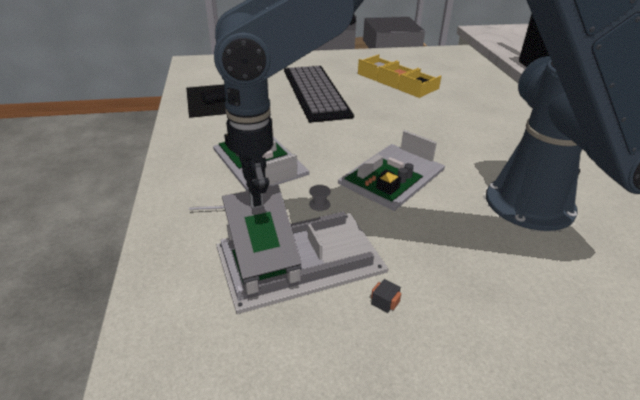

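The lid is moving down with the fingertips on its outer face (tip at px (258,190)). I'll continue along the arc.

Request:
apply_moves:
  commands:
    - [[0,0.8,0.9,0,0,0],[0,0.33,0.6,0,0,0],[0,0.33,0.65,0,0,0],[0,0.25,0.65,0,0,0],[0,0.25,0.65,0,0,0]]

```text
time: 9.55
eef_pos: [0.665, 0.0919, 0.1148]
orientation: [180.0, 0.0, 11.7]
force: [-0.6, -0.6, 0.1]
width: 0.0002
```

Request:
apply_moves:
  commands:
    - [[0,0.2,0.7,0,0,0],[0,0.2,0.7,0,0,0],[0,0.1,0.7,0,0,0],[0,0.1,0.7,0,0,0],[0,0,0.3,0,0,0]]

```text
time: 10.05
eef_pos: [0.6659, 0.0865, 0.0833]
orientation: [-180.0, 0.1, 11.7]
force: [0.4, -0.4, 1.7]
width: 0.0
```

Request:
apply_moves:
  commands:
    - [[0,0,0.3,0,0,0],[0,0,0.3,0,0,0],[0,0,0.2,0,0,0],[0,0,0.1,0,0,0],[0,0,0,0,0,0]]

```text
time: 10.55
eef_pos: [0.6662, 0.0867, 0.078]
orientation: [180.0, -0.0, 11.7]
force: [-4.0, -1.0, 13.0]
width: -0.0001
```

```bash
python3 -c "
from h import *
tcpF()"
```

```text
t 10.55 F mm [ 73.3 -43.3  78. ] ori [ 1.7998e+02 -2.0000e-02  1.1720e+01] f F [-4.1 -0.2] 13.0
```

Request:
apply_moves:
  commands:
    - [[0,0,0.2,0,0,0],[0,0,0,0,0,0],[0,0,0,0,0,0]]

```text
time: 10.85
eef_pos: [0.6662, 0.0867, 0.0779]
orientation: [180.0, -0.0, 11.7]
force: [-7.0, -1.4, 21.4]
width: 0.0002
```

Request:
apply_moves:
  commands:
    - [[0,0,-1,0,0,0],[0,0,-4,0,0,0],[0,0,-4,0,0,0],[0,0,-4,0,0,0],[0,0,-4,0,0,0]]

```text
time: 11.35
eef_pos: [0.6658, 0.087, 0.2446]
orientation: [-180.0, 0.0, 11.7]
force: [1.4, -0.3, -1.1]
width: 0.0001
```

Request:
apply_moves:
  commands:
    - [[-4,2.5,0,0,0,0],[-4,2.5,0,0,0,0],[-4,2.5,0,0,0,0],[-4,2.5,0,0,0,0],[0,4,0,0,0,0]]

```text
time: 11.85
eef_pos: [0.5297, -0.0806, 0.2418]
orientation: [-179.6, 0.6, 11.8]
force: [0.9, 0.9, -0.4]
width: 0.0001
```

Request:
apply_moves:
  commands:
    - [[0,4,0,0,0,0],[0,4,0,0,0,0],[0,4,0,0,0,0],[0,0,0,0,0,0],[0,0,0,0,0,0]]

```text
time: 12.35
eef_pos: [0.562, -0.2009, 0.2428]
orientation: [-179.9, 0.0, 11.6]
force: [-0.3, 0.1, 0.1]
width: -0.0001
```

Run:
```python
from h import *
tcpF()
im,d,p,T=cam('top'); cv2.imwrite('pics/b.png',im); w=cloud(d,p,T); z=w[...,2]; F=(w[...,:2]-O)@np.c_[ex,ey]
roi=(abs(F[...,1])<.05)
pp=roi&(z>.055)&(z<.067)&(F[...,0]<-.02)&(F[...,0]>-.14)
print('pushplate x',np.percentile(F[pp][:,0],[2,50,98]),pp.sum())
L=(z>.06)&(z<.1)&(F[...,0]>.03)&(F[...,0]<.12)&(F[...,1]>-.07)&(F[...,1]<.06)
P=np.c_[F[L],z[L]]; c=np.linalg.lstsq(np.c_[P[:,:2],np.ones(len(P))],P[:,2],rcond=None)[0]
print('lid slope x,y',c,'z med',np.median(P[:,2]))
w0=np.load('top0.npz')['w']
for nm,(u,v) in dict(spool=(373,213),tr=(232,249),sd=(370,146)).items(): print(nm,w0[v,u].round(3),w[v,u].round(3))
```

```text
t 12.35 F mm [ -87.  -303.8  242.8] ori [-1.7993e+02  2.0000e-02  1.1590e+01] f F [-0.3  0.2] 0.1
pushplate x [-0.04129386 -0.03865277 -0.0351433 ] 99
lid slope x,y [0.00348312 0.0017078  0.07854454] z med 0.07879485859424662
spool [ 0.509 -0.068  0.044] [ 0.509 -0.068  0.043]
tr [0.436 0.246 0.034] [0.436 0.247 0.033]
sd [ 0.661 -0.067  0.032] [ 0.662 -0.067  0.028]
```

View pics/b.png

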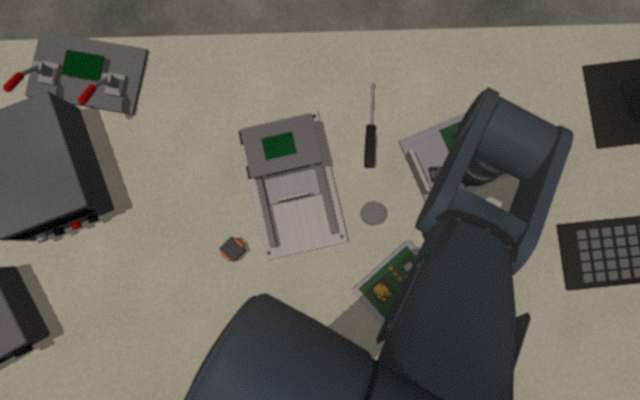

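The lid is level (px 240-328, 115-178), with the carrier under it and its push plate at (297,197). The bystanders haven't moved and the arm touches nothing.

```bash
python3 -c "
from workcell import ctrl
print(ctrl.close_job())"
```

```text
the job is handed in; nothing more can be done
None
```

I pushed the carrier home against the end stop with the shut fingertips. Then I swept the lid down from its outer side, pressed it shut, backed clear and handed the job in at about 12.4 s. `close_job` gives no verdict, so this rests on my own checks.

- **Carrier:** the push plate moved 80 mm. At the stop the force rose while the fingertips no longer moved. Afterwards the plate's outer face measured about x = -41 mm against the nominal -40 mm, which is within calibration error. It was unchanged after the lid was shut.
- **Lid:** it was still at about 1.07 rad (measured before the push) when the carrier reached the stop. Shut, the fitted slope is 0.002 rad and the top is 78.5 mm above the bench (nominal 78 mm). The final press reached about 21 N.
- **Bystanders:** heights and positions at the spool, transformer and screwdriver are unchanged, apart from a few mm of depth noise. The last picture shows them in place.
- **Arm:** clear of everything, with forces near zero.

No check failed or disagreed beyond those 1 mm-scale measurement differences.

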